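# Hang the jar carrier on the spring scale

## Task

Weigh the jar of dulce: take the wire carrier by its red handle, lift it off the plain hook of the green stand and hang it on the hook of the spring scale, level all the way so the jar stays standing, and without setting it down anywhere. Keep hold while you lower it and let the scale take up the weight little by little; let go only when the scale is carrying just the whole weight, so that it is neither dropped onto the scale nor dragged down past its weight and the scale barely bounces. Be gentle with both hooks, leave the carrier hanging still and free on the scale, and leave everything else where it is.

Things in the scene. Friction and masses are not known exactly. Their poses are not given: they have to be found in the camera images.
- carrier: Loose steel-wire carrier for one jar; starts on the plain hook. Tray 84 x 84 mm. Rigid bail of 6 mm wire in its y-z plane: legs at y = +-42 mm, then two 27-degree slopes peaking 158 mm above the underside. Handle to -x. Origin: underside, below the peak; z up. With jar 280 to 660 g in all, differing each run. Free, it hangs level within 3 degrees and can swing and turn on a hook.
- handle (a point): Middle of the carrier's red plastic handle: 52 mm long (carrier x), 16 mm wide (y), 28 mm high (z), at (-98, 0, 48) mm in the carrier's frame, free all round. Grip it from above across the 16 mm; the weight then acts about 95 mm to the side of the fingers (carrier +x), so grip firmly (60 N or more).
- bail_top (a point): Wire axis at the peak of the carrier's bail, (0, 0, 158) mm in the carrier's frame; the hook wire goes under it.
- jar: Amber glass jar of dulce with brass-coloured lid, 70 mm across, 90 mm high, standing loose in the carrier (about 9 mm play in all). Origin at the centre of its underside, z up. How full it is, is not known (120 to 500 g with its contents).
- hook_stand: Green stand fixed to the table, base 190 x 150 mm. Origin on the table below the hook's lowest point; the hook opens upward, its tip towards the stand's -x; column at x = +115 mm, 305 mm high. Nothing is above the hook.
- hook_seat (a point): Where bail_top lies when the carrier hangs in the plain hook, 269 mm above the table. Hook wire 7 mm; the tip is 17 mm in front (stand -x) and tops out 12 mm above this point; the arm goes back (+x) 18 mm above it. bail_top must rise 18 mm or more (better 25 to 30) above the seat to pass over the tip.
- scale_stand: Fixed stand with the spring scale, base 200 x 170 mm, column at (110, 65) mm, 0.5 m high. Origin on the table below the scale hook's lowest point; hook tip towards the stand's -x. The scale's blue tube, 38 mm across (collars 43), is upright over the origin, 0.358 to 0.483 m above the table; a white sleeve carrying the hook comes out of its lower end.
- scale_seat (a point): Where bail_top lies when the carrier hangs in the scale's hook; goes down with the hook (295 mm above the table unloaded). Same hook shape as the plain one: tip 17 mm in front (stand -x), topping out 12 mm above this point, shank 17 mm behind; the bail has about 10 mm of room each way. The sleeve's collar is 55 mm above this point.
- scale (a joint): Travel of the scale's hook and sleeve downward in m: 0 unloaded, 0.08 at the end stop. The spring gives 1 mm for each 10 g (98 N/m), straight from zero, lightly damped.
- table: Round white melamine table, its top at z = 0; the carrier must not be set down on it. Along its back edge stand a clear tote crate, 160 mm high, and at the back right a grey tilt-out bin with black lid, 215 mm high; both are fixed.
- jar_a: Empty open glass dulce jar, 74 mm across, 100 mm high; bystander.
- jar_b: Second empty open glass dulce jar, 74 mm across, 100 mm high; bystander.
- cup: Green plastic cup, 76 mm across, 95 mm high; bystander.
- lid_rack: Wooden rack 90 x 240 mm with jar lids standing in it, 95 mm high; bystander.
- spoon: Wooden spoon 200 mm long lying on the table; bystander.
Things that resemble listed ones, but are neither listed nor needed, are in the scene too. There is more than one size of the carrier; the one meant has the size given above.

How it is judged:
On the way, in this order (a step that is already met when the one before it is completed fails the run):
1. the carrier is off the plain hook and held in the air by the gripper (distance between bail_top and hook_seat above 0.05 m and contact force between carrier and hook_stand below 0.05 N and contact force between the fingers and carrier above 1 N), for 0.2 s.
2. the scale's hook carries a good part of the weight while the gripper still holds the handle (distance between bail_top and scale_seat below 0.01 m and contact force between carrier and scale_stand above 1.5 N and contact force between the fingers and carrier above 1 N), for 0.2 s.
At the end, for the whole second after the job is handed in: The carrier hangs released on the scale hook: bail peak within 10 mm of the hook seat, scale drawn down over 18 mm, carrier within 7 degrees of level and slower than 0.12 m/s, jar within 25 mm of the carrier origin and tilted under 11 degrees, the robot off the carrier (distance between bail_top and scale_seat below 0.01 m and contact force between carrier and scale_stand above 1.5 N and value of joint scale above 0.018 m and contact force between each of the arm, the fingers and carrier below 0.05 N and angle between carrier's own z axis and vertical below 0.12 rad and linear speed of carrier below 0.12 m/s and angle between jar's own z axis and vertical below 0.2 rad and distance between jar and carrier below 0.025 m); the robot touches nothing.
It fails at once if the carrier or the jar is set down on or strikes the table (contact force between any of carrier, jar and table above 0.2 N).
It fails at once if the carrier tilts more than 15 degrees (angle between carrier's own z axis and vertical above 0.26 rad).
It fails at once if the carrier presses, pulls or strikes the scale with more than 10 N or the plain hook stand with more than 15 N (contact force between carrier and scale_stand above 10 N or contact force between carrier and hook_stand above 15 N).
It fails at once if the let-go carrier drops or springs on the scale faster than 50 mm/s (let go with weight still in the hand, or dragged down past its weight) (contact force between the fingers and carrier below 0.02 N and (velocity of joint scale above 0.05 m/s or velocity of joint scale below -0.05 m/s)).
It fails at once if a bystander is moved more than 25 mm, or the robot hits a stand with more than 15 N (distance of any of jar_a, jar_b, cup, lid_rack, spoon from where it was at the start of the episode above 0.025 m or contact force between any of the arm, the fingers and hook_stand above 15 N or contact force between any of the arm, the fingers and scale_stand above 15 N).
It also fails if it takes over 72 s, if anything falls off the work surface, if the arm or the gripper's body presses on something with over 40 N, if the wrist force passes 120 N, or if a joint passes its speed limit or range.

## Robot

A 6-joint arm with a two-finger parallel gripper is mounted at the origin on the work surface. World frame = base frame: x ahead of the robot, y to its left, z up, the work surface at z = 0. Lengths are in m, angles in rad, forces in N, time in s.
With the tool pointing down it reaches from about 0.3 to 0.875 m from the base axis. Payload 6.4 kg.
Tool frame: the origin (TCP) lies midway between the tips of the shut fingers; the grasp point (between the pads) lies 19 mm behind it (ctrl.pinch_z is the distance from the TCP to the grasp point, in m); z points along the fingers, y is the line along which they close (so a half turn about z gives the same grasp; the last joint's range is limited). The gripper opens to 85 mm and grips with 20 to 120 N. Pads are 22 mm wide; open, the fingers measure 114 mm over their backs; the gripper's body (76 mm by 85 mm) begins 54 mm behind the grasp point. The pads swing forward as they close: fully open they stand 13 mm farther back than shut.
Start: joints at [-0.206, 0.181, 1.607, -0, 1.354, -0.206], TCP at [0.575, 0, 0.231] pointing down, gripper open.
Joint ranges: [-2.99, 2.99], [-0.89, 2.07], [0.3, 2.58], [-1.14, 4.28], [0, 2.63], [-3.12, 3.12]. Speed limits (rad/s): [2.57, 2.57, 3.01, 3.14, 3.14, 3.14].

## Interface

Orientations are given as a unit quaternion [w, x, y, z].
In Python, from bench import ctrl gives the robot as it stands.
- The arm moves only by the tool apply_moves, never from a script. Its argument "moves" is a list of rows, each an object with "jaw": the opening, from 0 (shut) to 1 (fully open); "offset": the shift along the tool's x, y, z in mm, a list of three; "rot": the turn, a rotation vector about the tool's x, y, z in degrees, a list of three. In form: [{"jaw": jaw, "offset": [dx, dy, dz], "rot": [ax, ay, az]}, ...]. A call has exactly 5 rows; each row shifts and turns the commanded pose from where the row before left it, along the tool's axes as they then stand; what a row does not reach is not made up. A row lasts 1/8 s, in which the tool goes at most 62.5 mm and 10.7 degrees, less where a joint would pass 70% of its speed; a pose out of reach is approached as far as the arm can. A call is refused whole if a number of a shift passes 62.5 or a number of a turn 10.7, either way. A call with a gripper value outside its range is refused whole. The fingers move at their own pace and stop on an object; the grip force is fixed at half the most. Time passes only in rows, so rows that do not move let the fingers close, or fill a call up. It gives the time, the measured TCP pose, the force, the opening and the grip force at its end, in the units of the state.
- ctrl.get_obs(): the state, without advancing time (a new reading comes with each control period).
- ctrl.camera(name): name is "scene" or "side" or "wrist"; returns (picture, depth): 420x560x3 uint8, red, green, blue; 420x560 float32, m along the optical axis (not along the pixel's ray), 0 where there is no reading.
- ctrl.camera_params(name): a dict with "K" (3x3 intrinsics, pixels), "cam_to_world" (4x4, takes a point from camera to world coordinates); the wrist camera has in their place "mount" (4x4, takes a point from camera to tool coordinates, whose origin is the TCP and whose axes are the flange's). Camera axes: x right, y down, z forward; pixel columns grow to the right and rows downward; lengths in m; the calibration is good to about 2 mm. A picture is of the moment at which its call begins: read the wrist's pose just before it. camera_params takes no time and is no camera call.
- ctrl.hand_in(): hands the job in; it is judged then, once.
Trained networks look in the newest picture that a camera, given by its name, has taken for a name from the list of things; names that differ only in an ending like _2 or _b are one class to them, and where a whole thing is asked for, a point or a joint stands for the part that bears it (a point fixed in the world has none). Each returns a list of dicts, best first, with "score" (0 to 1); they miss things now and then, are a little off and sometimes report something else, mostly with a low value. They report only what shows in the picture. A call takes as long as a camera call. They do not tell look-alikes from the thing itself.
- ctrl.outline_of(camera, target): "region" (420x560 bool, what is visible of it) and "position" ([column, row] in pixels, amid what is visible of it).
The state is a dict: "time_s": time; "q": joint angles; "dq": joint speeds; "joint_efforts": joint torques, N m; "eef_pos": TCP position; "eef_rot": TCP orientation; "wrist_force": force on the tool from outside, world axes, zero at the start; "torque": the same for the moment, N m; "opening": opening from 0.0 (shut) to 1.0 (fully open); "grasp_force": force on a finger pad.
Only numpy, scipy, OpenCV 4.12 (cv2) and the standard library are available. Lean on these libraries where they do the work, as an engineer would, in place of code of your own. Each camera call takes 0.05 s, during which the arm holds its last target. There are 200 camera calls.

## Working session

There is one attempt and no reset: what is moved stays moved. The work goes in short steps, Python scripts to look and compute and a tool call to move; the robot and the scene stay as the last step left them, time stands still between calls to the robot, and variables do not carry over. Pictures are saved under pics/ and viewed, at most 10 in all, crops included, and the job is handed in when it is done.

Besides the shell and the picture viewer there is one more tool, called as name([rows], argument=value, ...), one row to a line, values as JSON. apply_moves: Moves the arm, as the interface text tells. Its arguments: {"type":"object","properties":{"moves":{"type":"array"}},"required":["moves"]}

```bash
ls; mkdir -p pics; cat > h.py <<'E'
import numpy as np, cv2
from bench import ctrl
from scipy.spatial.transform import Rotation as R
def pose():
    o=ctrl.get_obs(); q=np.array(o['eef_rot']); T=np.eye(4)
    T[:3,:3]=R.from_quat(q[[1,2,3,0]]).as_matrix(); T[:3,3]=o['eef_pos']; return T
def shot(name):
    T=pose(); im,d=ctrl.camera(name); p=ctrl.camera_params(name)
    C=np.array(p['cam_to_world']) if 'cam_to_world' in p else T@np.array(p['mount'])
    return im,d,np.array(p['K']),C
def pts(d,K,C):
    v,u=np.indices(d.shape); P=np.stack([(u-K[0,2])/K[0,0]*d,(v-K[1,2])/K[1,1]*d,d],-1)
    return P@C[:3,:3].T+C[:3,3]
def proj(X,K,C):
    p=(np.array(X)-C[:3,3])@C[:3,:3]; return (p[...,:2]/p[...,2:])*[K[0,0],K[1,1]]+K[:2,2]
E
python3 - <<'E'
from h import *
print(ctrl.get_obs())
for c in ['scene','side','wrist']:
    im,d,K,C=shot(c); print(c,K[0,0],np.round(C,3).tolist())
    W=pts(d,K,C)
    for t in ['carrier','handle','bail_top','jar','hook_stand','scale_stand','scale','cup','lid_rack','jar_a','spoon']:
        for r in ctrl.outline_of(c,t)[:4]:
            m=r['region']&(d>0); print(t,round(r['score'],2),np.round(r['position']),m.sum(),np.round(np.median(W[m],0),3) if m.any() else '')
    cv2.imwrite(f'pics/{c}0.png',im[...,::-1])
    np.savez(f'{c}0.npz',im=im,d=d,K=K,C=C)
a=[cv2.imread(f'pics/{c}0.png') for c in ['scene','side']]
cv2.imwrite('pics/ab.png',cv2.resize(np.vstack(a),None,fx=1,fy=1)[:600] if 0 else np.hstack([cv2.resize(x,(400,300)) for x in a]))
E
```

```text
pics
{'time_s': 0.0, 'q': array([-2.06288542e-01,  1.81582083e-01,  1.60801955e+00,  1.48317385e-05,
        1.35380349e+00, -2.06296991e-01]), 'dq': array([-0.00026584,  0.00071525,  0.0010072 ,  0.00064919,  0.0009866 ,
       -0.00096652]), 'joint_efforts': array([ 3.41415571e-04, -4.44869328e+01, -3.51340663e+01, -2.51131587e-04,
        9.11703974e-03,  3.43231875e-05]), 'eef_pos': array([5.74438116e-01, 1.46395718e-04, 2.30355507e-01]), 'eef_rot': array([-7.62438375e-04,  7.07104637e-01,  7.07108344e-01, -4.89900237e-04]), 'wrist_force': array([0.32066104, 0.06476737, 0.03797136]), 'torque': array([-0.05481282, -0.01432989, -0.02720295]), 'grasp_force': 0.0, 'opening': 0.9981044777660092}
scene 531.1852801672406 [[-0.187, 0.554, -0.811, 1.525], [0.982, 0.091, -0.165, 0.211], [-0.018, -0.828, -0.561, 0.922], [0.0, 0.0, 0.0, 1.0]]
carrier 0.76 [366. 277.] 897 [0.639 0.197 0.146]
carrier 0.73 [324. 260.] 477 [0.481 0.095 0.026]
carrier 0.62 [215. 211.] 1321 [ 0.312 -0.253  0.011]
handle 0.88 [214. 209.] 1147 [ 0.315 -0.249  0.02 ]
handle 0.85 [320. 263.] 432 [0.483 0.096 0.025]
ha
[... 2218 characters left out ...]
], [0.0, -0.954, -0.299, 0.075], [0.0, 0.299, -0.954, 0.373], [0.0, 0.0, 0.0, 1.0]]
carrier 0.63 [ 45. 312.] 3855 [ 0.313 -0.138  0.063]
carrier 0.6 [180.  69.] 5218 [0.473 0.108 0.004]
carrier 0.59 [375.  10.] 3247 [0.636 0.134 0.132]
carrier 0.2 [374.   2.] 123 [0.634 0.143 0.127]
handle 0.87 [185.  72.] 5004 [0.473 0.109 0.004]
handle 0.7 [ 44. 307.] 3854 [ 0.313 -0.137  0.063]
handle 0.59 [375.  15.] 3332 [0.637 0.134 0.132]
bail_top 0.95 [376.  15.] 3453 [0.638 0.135 0.131]
bail_top 0.92 [185.  74.] 5007 [0.474 0.108 0.004]
bail_top 0.56 [ 45. 309.] 3934 [ 0.313 -0.138  0.062]
hook_stand 0.63 [401.  49.] 14345 [0.695 0.13  0.012]
scale_stand 0.67 [364. 260.] 20264 [ 0.675 -0.075  0.014]
```

```bash
python3 - <<'E'
import cv2,numpy as np
a=cv2.imread('pics/scene0.png'); b=cv2.imread('pics/side0.png')
cv2.imwrite('pics/s1.png',cv2.resize(a[100:400,80:520],(800,545)))
cv2.imwrite('pics/s2.png',cv2.resize(b[80:360,120:420],(640,597)))
E
```

```text
(no output)
```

View pics/s1.png

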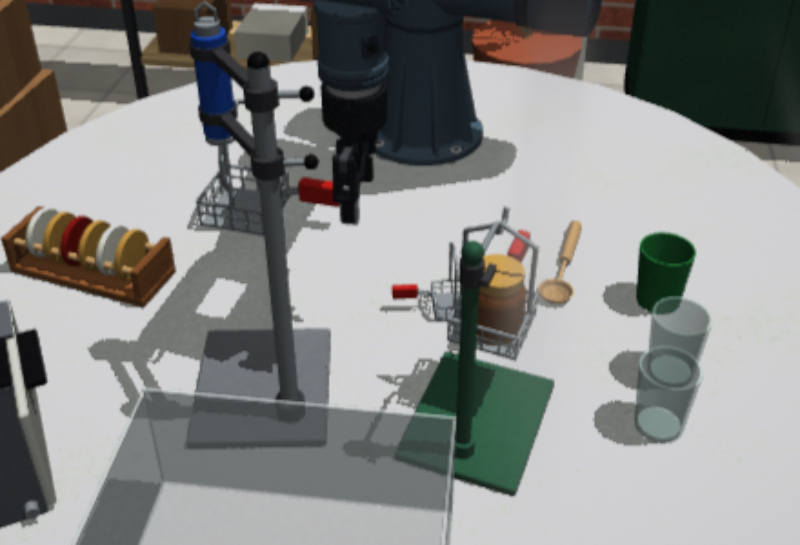

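View pics/s2.png

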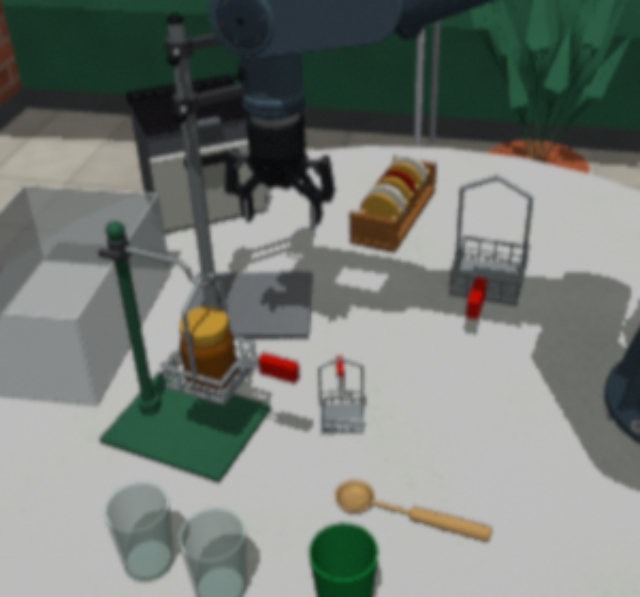

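The scene view shows the jar's carrier on the green stand (image about 357,264). A small empty look-alike stands on the table at about (305,235) and a large one at about (215,205). The blue scale tube is at about (198,145). Next I measure the parts by colour and depth.

```bash
cat >> h.py <<'E'
def load(c):
    z=np.load(c+'0.npz'); return z['im'],z['d'],z['K'],z['C']
def hsv(im): return cv2.cvtColor(np.ascontiguousarray(im),cv2.COLOR_RGB2HSV)
def blobs(m,W,minn=15):
    n,l,s,c=cv2.connectedComponentsWithStats(m.astype(np.uint8))
    for i in range(1,n):
        if s[i,4]>=minn:
            Q=W[l==i]; 
            yield c[i],Q
E
python3 - <<'E'
from h import *
for c in ['scene','side','wrist']:
    im,d,K,C=load(c); W=pts(d,K,C); h=hsv(im).astype(int); ok=(d>0)&(d<2.2)
    H,S,V=h[...,0],h[...,1],h[...,2]
    ms={'red':((H<6)|(H>174))&(S>170)&(V>90),'blue':(H>105)&(H<125)&(S>180)&(V>70),'green':(H>55)&(H<85)&(S>100)&(V>20)&(W[...,2]>.03),
     'lid':(H>14)&(H<26)&(S>140)&(V>120)&(W[...,2]>.15)}
    for k,m in ms.items():
        for cc,Q in blobs(m&ok&(np.abs(W[...,0]-.5)<.4)&(np.abs(W[...,1])<.45)&(W[...,2]>-.01),W):
            print(c,k,cc.round(),len(Q),'med',np.median(Q,0).round(3),'p5',np.percentile(Q,5,0).round(3),'p95',np.percentile(Q,95,0).round(3))
# base rectangles via table-level plates
    print(c,'gplate')
    g=(H>55)&(H<90)&(S>90)&ok&(W[...,2]>-.01)&(W[...,2]<.03)&(W[...,0]>.5)&(W[...,0]<1)&(np.abs(W[...,1])<.4)
    Q=W[g][:,:2].astype(np.float32); r=cv2.minAreaRect(Q); print(len(Q),r)
    gr=(S<60)&(V>40)&(V<130)&ok&(W[...,2]>.006)&(W[...,2]<.03)&(W[...,0]>.5)&(W[...,0]<.9)&(W[...,1]>-.3)&(W[...,1]<.1)
    Q=W[gr][:,:2].astype(np.float32); print('splate',len(Q),cv2.minAreaRect(Q))
    # high thin stuff
    for nm,(x0,x1,y0,y1,z0,z1) in {'bailarea':(.5,.78,.05,.32,.22,.32),'scalehook':(.5,.78,-.3,.1,.27,.36),'gcol':(.6,.85,.1,.3,.31,.36)}.items():
        m=ok&(W[...,0]>x0)&(W[...,0]<x1)&(W[...,1]>y0)&(W[...,1]<y1)&(W[...,2]>z0)&(W[...,2]<z1)
        Q=W[m]; print(c,nm,len(Q), Q[np.argsort(-Q[:,2])][::max(1,len(Q)//12)].round(3).tolist() if len(Q) else '')
E
```

```text
scene red [254. 201.] 65 med [ 0.312 -0.12   0.081] p5 [ 0.301 -0.148  0.078] p95 [ 0.319 -0.1    0.084]
scene red [120. 223.] 21 med [ 0.49  -0.448  0.093] p5 [ 0.477 -0.449  0.086] p95 [ 0.505 -0.441  0.096]
scene red [303. 258.] 34 med [0.492 0.047 0.041] p5 [0.486 0.032 0.038] p95 [0.497 0.059 0.045]
scene blue [196. 121.] 92 med [ 0.637 -0.136  0.481] p5 [ 0.621 -0.161  0.473] p95 [ 0.643 -0.129  0.484]
scene blue [202. 152.] 171 med [ 0.637 -0.134  0.412] p5 [ 0.628 -0.142  0.395] p95 [ 0.643 -0.129  0.437]
scene green [445. 245.] 890 med [0.43  0.4   0.072] p5 [0.375 0.37  0.038] p95 [0.446 0.429 0.094]
scene green [339. 239.] 112 med [0.749 0.156 0.316] p5 [0.743 0.147 0.303] p95 [0.753 0.164 0.323]
scene green [336. 304.] 720 med [0.748 0.156 0.145] p5 [0.744 0.148 0.034] p95 [0.751 0.164 0.255]
scene lid [352. 244.] 64 med [0.618 0.176 0.206] p5 [0.609 0.164 0.203] p95 [0.632 0.184 0.208]
scene lid [353. 254.] 48 med [0.652 0.179 0.205] p5 [0.64  0.173 0.202] p95 [0.662 0.185 0.207]
scene gplate
2612 ((0.6835732460021973, 0.1679030954837799), (0.14710624516010284, 0.1909448
[... 3278 characters left out ...]
.088  0.081]
wrist green [470.  14.] 1420 med [0.733 0.149 0.062] p5 [0.73  0.144 0.031] p95 [0.742 0.162 0.11 ]
wrist gplate
12002 ((0.6765243411064148, 0.1425483226776123), (0.10014384984970093, 0.1877163201570511), 78.42243957519531)
splate 18585 ((0.670918345451355, -0.05125664174556732), (0.327326238155365, 0.31778696179389954), 2.744164228439331)
wrist bailarea 0 
wrist scalehook 41981 [[0.559, 0.02, 0.328], [0.554, 0.015, 0.321], [0.57, 0.01, 0.318], [0.583, 0.009, 0.315], [0.506, 0.01, 0.312], [0.607, 0.016, 0.31], [0.514, 0.007, 0.307], [0.635, 0.007, 0.304], [0.511, -0.007, 0.3], [0.524, -0.008, 0.298], [0.627, 0.008, 0.295], [0.51, 0.006, 0.289], [0.528, 0.009, 0.27]]
wrist gcol 0
```

apply_moves([
  {"jaw": 1, "offset": [50, -25, -30], "rot": [0, 0, 0]},
  {"jaw": 1, "offset": [60, -30, -30], "rot": [0, 0, 0]},
  {"jaw": 1, "offset": [60, -30, -30], "rot": [0, 0, 0]},
  {"jaw": 1, "offset": [20, -30, 0], "rot": [0, 0, -10]},
  {"jaw": 1, "offset": [0, 0, 0], "rot": [0, 0, -10]},
])

```text
time_s: 2.42
eef_pos: [0.4678, 0.1732, 0.3127]
eef_rot: [0.0, 0.57, 0.822, 0.001]
wrist_force: [1.3, 0.5, -0.0]
opening: 1.005
grasp_force: 0.0
```

apply_moves([
  {"jaw": 1, "offset": [0, 0, 0], "rot": [0, 0, -10]},
  {"jaw": 1, "offset": [0, 0, 0], "rot": [0, 0, -10]},
  {"jaw": 1, "offset": [0, 0, 0], "rot": [0, 0, -10]},
  {"jaw": 1, "offset": [0, 0, 0], "rot": [0, 0, -10]},
  {"jaw": 1, "offset": [0, 0, 0], "rot": [0, 0, -10]},
])

```text
time_s: 3.05
eef_pos: [0.4693, 0.1714, 0.3119]
eef_rot: [0.0, 0.171, 0.985, 0.0]
wrist_force: [-0.5, -0.1, 0.1]
opening: 0.998
grasp_force: 0.0
```

```bash
python3 - <<'E'
from h import *
print(pose().round(3).tolist())
for c in ['scene','side','wrist']:
    im,d,K,C=shot(c); np.savez(f'{c}1.npz',im=im,d=d,K=K,C=C); cv2.imwrite(f'pics/{c}1.png',im[...,::-1])
    W=pts(d,K,C); h=hsv(im).astype(int); ok=(d>0)&(d<2.2)&(np.abs(W[...,0]-.5)<.4)&(np.abs(W[...,1])<.45)&(W[...,2]>-.01)
    H,S,V=h[...,0],h[...,1],h[...,2]
    ms={'red':((H<6)|(H>174))&(S>170)&(V>90)&(W[...,2]>.12),'blue':(H>105)&(H<125)&(S>180)&(V>50),'lid':(H>14)&(H<26)&(S>140)&(V>120)&(W[...,2]>.15)}
    for k,m in ms.items():
        for cc,Q in blobs(m&ok,W):
            t=Q[Q[:,2]>np.percentile(Q[:,2],90)-.008][:,:2].astype(np.float32)
            print(c,k,cc.round(),len(Q),'med',np.median(Q,0).round(3),'p5',np.percentile(Q,3,0).round(3),'p95',np.percentile(Q,97,0).round(3),'rect' ,cv2.minAreaRect(t) if k=='red' else '')
    # scale plate: restrict
    gr=(S<70)&(V<125)&ok&(W[...,2]>.004)&(W[...,2]<.022)&(W[...,0]>.56)&(W[...,0]<.82)&(W[...,1]>-.22)&(W[...,1]<.06)
    n,l,s,cc=cv2.connectedComponentsWithStats(gr.astype(np.uint8)); i=1+np.argmax(s[1:,4])
    Q=W[l==i][:,:2].astype(np.float32); print('splate',len(Q),cv2.minAreaRect(Q))
    for nm,(x0,x1,y0,y1,z0,z1) in {'scol':(.66,.78,-.12,0,.03,.27),'scolhi':(.66,.78,-.12,0,.3,.5),'sleeve':(.58,.67,-.2,-.09,.27,.355),'gcol':(.7,.78,.12,.2,.03,.3)}.items():
        m=ok&(W[...,0]>x0)&(W[...,0]<x1)&(W[...,1]>y0)&(W[...,1]<y1)&(W[...,2]>z0)&(W[...,2]<z1)
        Q=W[m]; 
        if len(Q): print(c,nm,len(Q),np.median(Q,0).round(3),np.percentile(Q,[5,95],0).round(3).tolist())
E
```

```text
[[-0.942, 0.337, 0.0, 0.469], [0.337, 0.942, 0.0, 0.171], [-0.0, 0.0, -1.0, 0.312], [0.0, 0.0, 0.0, 1.0]]
scene blue [195. 122.] 120 med [ 0.639 -0.141  0.479] p5 [ 0.621 -0.161  0.472] p95 [ 0.644 -0.129  0.484] rect 
scene blue [197. 148.] 445 med [ 0.64  -0.142  0.422] p5 [ 0.629 -0.16   0.394] p95 [ 0.645 -0.129  0.452] rect 
scene blue [198. 173.] 69 med [ 0.641 -0.146  0.367] p5 [ 0.634 -0.159  0.36 ] p95 [ 0.645 -0.135  0.373] rect 
scene lid [352. 244.] 63 med [0.618 0.176 0.206] p5 [0.609 0.163 0.203] p95 [0.633 0.184 0.208] rect 
scene lid [353. 254.] 50 med [0.653 0.18  0.204] p5 [0.641 0.173 0.202] p95 [0.661 0.187 0.207] rect 
splate 1384 ((0.6496167182922363, -0.1494978964328766), (0.12953750789165497, 0.10574036091566086), 13.509504318237305)
scene scol 860 [ 0.728 -0.058  0.164] [[0.719, -0.07, 0.049], [0.732, -0.051, 0.26]]
scene scolhi 1771 [ 0.727 -0.059  0.412] [[0.674, -0.105, 0.319], [0.736, -0.02, 0.486]]
scene sleeve 147 [ 0.639 -0.144  0.324] [[0.61, -0.154, 0.293], [0.644, -0.136, 0.354]]
scene gcol 1022 [0.748 0.157 0.193] [[0.742, 0.148, 0.04], [0.754, 0.1
[... 1141 characters left out ...]
758 med [0.529 0.198 0.173] p5 [0.506 0.189 0.171] p95 [0.553 0.208 0.174] rect ((0.5303117036819458, 0.1981169432401657), (0.015313343144953251, 0.05042474716901779), 77.40872955322266)
wrist lid [348. 343.] 1314 med [0.619 0.182 0.204] p5 [0.603 0.158 0.203] p95 [0.633 0.205 0.205] rect 
wrist lid [318. 356.] 19 med [0.623 0.151 0.205] p5 [0.62  0.15  0.204] p95 [0.627 0.153 0.205] rect 
wrist lid [356. 364.] 633 med [0.645 0.182 0.204] p5 [0.635 0.164 0.203] p95 [0.658 0.202 0.205] rect 
splate 2095 ((0.6898276805877686, -0.06821465492248535), (0.1436004936695099, 0.09250500798225403), 9.62363338470459)
wrist scol 513 [ 0.711 -0.056  0.043] [[0.703, -0.074, 0.032], [0.727, -0.048, 0.076]]
```

View pics/wrist1.png

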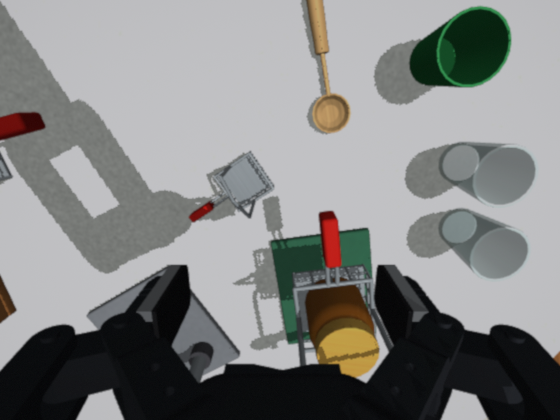

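apply_moves([
  {"jaw": 1, "offset": [0, 0, 0], "rot": [0, 0, -7.7]},
  {"jaw": 1, "offset": [-27, 21, 20], "rot": [0, 0, 0]},
  {"jaw": 1, "offset": [-26, 21, 30], "rot": [0, 0, 0]},
  {"jaw": 1, "offset": [0, 0, 30], "rot": [0, 0, 0]},
  {"jaw": 1, "offset": [0, 0, 0], "rot": [0, 0, 0]},
])

```text
time_s: 3.82
eef_pos: [0.5283, 0.2009, 0.2289]
eef_rot: [-0.003, 0.109, 0.994, -0.001]
wrist_force: [-0.8, -0.7, 0.4]
opening: 1.004
grasp_force: 0.0
```

```bash
cat > red.py <<'E'
from h import *
T=pose(); im,d,K,C=shot('wrist'); W=pts(d,K,C); h=hsv(im).astype(int); H,S,V=h[...,0],h[...,1],h[...,2]
m=((H<6)|(H>174))&(S>150)&(V>60)&(d>0)&(W[...,2]>.1)
m&=np.linalg.norm(W[...,:2]-T[:2,3],axis=-1)<.12
for cc,Q in blobs(m,W,40):
    P=(Q-T[:3,3])@T[:3,:3]; print(cc.round(),len(Q),'tool p3/p97',np.percentile(P,[3,97],0).round(4).tolist(),'zmax',np.percentile(Q[:,2],97).round(4),cv2.minAreaRect(Q[:,:2].astype(np.float32)))
print(T.round(4).tolist())
E
python3 red.py
```

```text
[281. 227.] 1695 tool p3/p97 [[-0.0259, -0.0088, 0.0548], [0.0221, 0.005, 0.0713]] zmax 0.1741 ((0.5305395722389221, 0.1978963017463684), (0.015085614286363125, 0.05120134353637695), 78.09837341308594)
[[-0.9764, 0.2158, -0.0062, 0.5283], [0.2158, 0.9764, -0.001, 0.2009], [0.0058, -0.0023, -1.0, 0.2289], [0.0, 0.0, 0.0, 1.0]]
```

apply_moves([
  {"jaw": 1, "offset": [-2, -2, 30], "rot": [0, 0, 0]},
  {"jaw": 1, "offset": [0, 0, 30], "rot": [0, 0, 0]},
  {"jaw": 1, "offset": [0, 0, 20], "rot": [0, 0, 0]},
  {"jaw": 1, "offset": [0, 0, 8], "rot": [0, 0, 0]},
  {"jaw": 0.55, "offset": [0, 0, 0], "rot": [0, 0, 0]},
])

```text
time_s: 4.5
eef_pos: [0.5322, 0.1988, 0.145]
eef_rot: [0.001, 0.107, 0.994, 0.0]
wrist_force: [0.5, 0.1, -0.1]
opening: 0.818
grasp_force: 0.0
```

apply_moves([
  {"jaw": 0.4, "offset": [0, 0, 0], "rot": [0, 0, 0]},
  {"jaw": 0.3, "offset": [0, 0, 0], "rot": [0, 0, 0]},
  {"jaw": 0.2, "offset": [0, 0, 0], "rot": [0, 0, 0]},
  {"jaw": 0.0, "offset": [0, 0, 0], "rot": [0, 0, 0]},
  {"jaw": 0, "offset": [0, 0, 0], "rot": [0, 0, 0]},
])

```text
time_s: 5.12
eef_pos: [0.532, 0.199, 0.1443]
eef_rot: [0.0, 0.107, 0.994, 0.0]
wrist_force: [-0.3, 2.6, 2.4]
opening: 0.179
grasp_force: 59.5
```

apply_moves([
  {"jaw": 0, "offset": [0, 0, -2], "rot": [0, 0, 0]},
  {"jaw": 0, "offset": [0, 0, -3], "rot": [0, 0, 0]},
  {"jaw": 0, "offset": [0, 0, -3], "rot": [0, 0, 0]},
  {"jaw": 0, "offset": [0, 0, -3], "rot": [0, 0, 0]},
  {"jaw": 0, "offset": [0, 0, 0], "rot": [0, 0, 0]},
])

```text
time_s: 5.75
eef_pos: [0.5317, 0.1986, 0.1551]
eef_rot: [0.0, 0.107, 0.994, 0.0]
wrist_force: [0.6, 0.1, -4.2]
opening: 0.175
grasp_force: 58.7
```

```bash
cat > st.py <<'E'
from h import *
o=ctrl.get_obs(); T=pose(); print(o['time_s'],'F',np.round(o['wrist_force'],2),'M',np.round(o['torque'],3),'pos',T[:3,3].round(4),'euler tilt',np.round(T[:3,2],4))
im,d,K,C=shot('side'); W=pts(d,K,C); h=hsv(im).astype(int); H,S,V=h[...,0],h[...,1],h[...,2]
ok=(d>0)&(W[...,2]>.09)&(np.abs(W[...,0]-.55)<.2)&(np.abs(W[...,1])<.35)
lid=ok&(H>14)&(H<26)&(S>140)&(V>110)
for cc,Q in blobs(lid,W,40):
    c=Q.mean(0); Z=Q[np.abs(Q[:,2]-np.median(Q[:,2]))<.008]; A=np.c_[Z[:,:2],np.ones(len(Z))]; s=np.linalg.lstsq(A,Z[:,2],rcond=None)[0]
    print('lid',cc.round(),len(Q),c.round(4),'slope deg',np.degrees(s[:2]).round(1))
E
python3 st.py
```

```text
5.75 F [ 0.56  0.13 -4.23] M [ 0.045  0.387 -0.03 ] pos [0.5317 0.1986 0.1551] euler tilt [ 2.e-04  0.e+00 -1.e+00]
lid [216. 228.] 216 [0.6263 0.182  0.2138] slope deg [-0.7 -0.4]
```

apply_moves([
  {"jaw": 0, "offset": [0, 0, -5], "rot": [0, 0, 0]},
  {"jaw": 0, "offset": [0, 0, -6], "rot": [0, 0, 0]},
  {"jaw": 0, "offset": [0, 0, -5], "rot": [0, 0, 0]},
  {"jaw": 0, "offset": [0, 0, -2], "rot": [0, 0, 0]},
  {"jaw": 0, "offset": [0, 0, 0], "rot": [0, 0, 0]},
])

```text
time_s: 6.42
eef_pos: [0.5317, 0.1987, 0.1731]
eef_rot: [0.0, 0.107, 0.994, 0.0]
wrist_force: [0.3, 0.2, -4.2]
opening: 0.173
grasp_force: 58.7
```

```bash
python3 st.py; python3 - <<'E'
from h import *
im,d,K,C=shot('side'); cv2.imwrite('pics/lift.png',cv2.resize(im[170:290,150:290,::-1],(560,480),interpolation=cv2.INTER_CUBIC))
E
```

```text
6.425 F [ 0.29  0.2  -4.21] M [ 0.061  0.401 -0.009] pos [0.5317 0.1987 0.1731] euler tilt [ 4.e-04  0.e+00 -1.e+00]
lid [215. 223.] 223 [0.6263 0.1815 0.2316] slope deg [-0.9 -0.9]
```

View pics/lift.png

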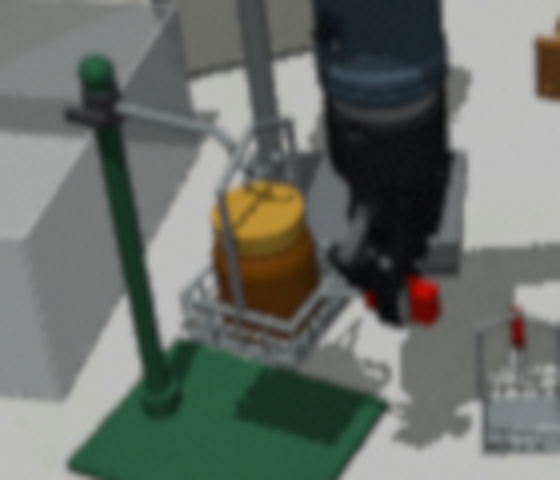

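apply_moves([
  {"jaw": 0, "offset": [6, 0, 0], "rot": [0, 0, 0]},
  {"jaw": 0, "offset": [12, 0, 0], "rot": [0, 0, 0]},
  {"jaw": 0, "offset": [18, 0, 0], "rot": [0, 0, 0]},
  {"jaw": 0, "offset": [20, 0, -2], "rot": [0, 0, 0]},
  {"jaw": 0, "offset": [16, 0, -4], "rot": [0, 0, 0]},
])

```text
time_s: 7.15
eef_pos: [0.4593, 0.2144, 0.1787]
eef_rot: [-0.0, 0.107, 0.994, -0.0]
wrist_force: [0.1, 0.1, -3.4]
opening: 0.173
grasp_force: 58.6
```

apply_moves([
  {"jaw": 0, "offset": [6, -10, -4], "rot": [0, 0, -3]},
  {"jaw": 0, "offset": [0, -18, -4], "rot": [0, 0, -4]},
  {"jaw": 0, "offset": [0, -25, -4], "rot": [0, 0, -4]},
  {"jaw": 0, "offset": [0, -28, -4], "rot": [0, 0, -4]},
  {"jaw": 0, "offset": [0, -28, -4], "rot": [0, 0, -4]},
])

```text
time_s: 7.78
eef_pos: [0.448, 0.1064, 0.1993]
eef_rot: [0.0, -0.06, 0.998, -0.0]
wrist_force: [0.3, 0.3, -4.4]
opening: 0.179
grasp_force: 58.7
```

apply_moves([
  {"jaw": 0, "offset": [0, -28, 0], "rot": [0, 0, -3]},
  {"jaw": 0, "offset": [0, -28, 0], "rot": [0, 0, -1.7]},
  {"jaw": 0, "offset": [0, -28, 0], "rot": [0, 0, 0]},
  {"jaw": 0, "offset": [0, -28, 0], "rot": [0, 0, 0]},
  {"jaw": 0, "offset": [0, -26, 0], "rot": [0, 0, 0]},
])

```text
time_s: 8.4
eef_pos: [0.4726, -0.0295, 0.1993]
eef_rot: [0.0, -0.099, 0.995, -0.0]
wrist_force: [1.0, 0.8, -4.8]
opening: 0.175
grasp_force: 58.7
```

apply_moves([
  {"jaw": 0, "offset": [9, -28, 0], "rot": [0, 0, 0]},
  {"jaw": 0, "offset": [9, -32, 0], "rot": [0, 0, 0]},
  {"jaw": 0, "offset": [9, -34, 0], "rot": [0, 0, 0]},
  {"jaw": 0, "offset": [9, -30, 0], "rot": [0, 0, 0]},
  {"jaw": 0, "offset": [8, -18, 0], "rot": [0, 0, 0]},
])

```text
time_s: 9.02
eef_pos: [0.4574, -0.1779, 0.1993]
eef_rot: [0.0, -0.099, 0.995, -0.001]
wrist_force: [0.7, -0.2, -3.9]
opening: 0.173
grasp_force: 58.7
```

apply_moves([
  {"jaw": 0, "offset": [0, -6, 0], "rot": [0, 0, 0]},
  {"jaw": 0, "offset": [0, 0, 0], "rot": [0, 0, 0]},
  {"jaw": 0, "offset": [0, 0, 0], "rot": [0, 0, 0]},
  {"jaw": 0, "offset": [0, 0, 0], "rot": [0, 0, 0]},
  {"jaw": 0, "offset": [0, 0, 0], "rot": [0, 0, 0]},
])

```text
time_s: 9.65
eef_pos: [0.4591, -0.1822, 0.1989]
eef_rot: [-0.0, -0.1, 0.995, 0.0]
wrist_force: [0.7, -0.7, -4.5]
opening: 0.175
grasp_force: 58.7
```

```bash
python3 st.py; python3 - <<'E'
from h import *
T=pose(); X={}
X['bail']=T[:3,3]+T[:3,:3]@[-.098,0,-.1235]
yaw=np.radians(11.6); u=np.array([np.cos(yaw),np.sin(yaw),0]); s=np.array([.623,-.148,.295])
X['seat']=s; X['tip']=s-u*.017+[0,0,.012]
print({k:v.round(4) for k,v in X.items()})
out=[]
for c in ['scene','side']:
    im,d,K,C=shot(c); np.savez(f'{c}2.npz',im=im,d=d,K=K,C=C)
    p={k:proj(v,K,C) for k,v in X.items()}; print(c,{k:v.round(1) for k,v in p.items()})
    m=(p['bail']+p['seat'])/2; x0,y0=int(m[0])-50,int(m[1])-65
    cr=cv2.resize(im[y0:y0+150,x0:x0+100,::-1],(400,600),interpolation=cv2.INTER_CUBIC)
    for k,v in p.items():
        q=((v-[x0,y0]+.5)*4).astype(int); cv2.circle(cr,tuple(map(int,q)),4,{'bail':(0,0,255),'seat':(0,255,0),'tip':(255,0,255)}[k],1)
    out.append(cr); print(c,'crop origin',x0,y0)
cv2.imwrite('pics/near.png',np.hstack(out))
E
```

```text
9.65 F [ 0.73 -0.73 -4.46] M [-0.096  0.463  0.006] pos [ 0.4591 -0.1822  0.1989] euler tilt [-0.e+00  1.e-04 -1.e+00]
lid [265. 157.] 59 [ 0.5699 -0.1494  0.2566] slope deg [-1.5 -1.9]
lid [274. 156.] 49 [ 0.5422 -0.1568  0.2574] slope deg [-0.6 -0.7]
{'bail': array([ 0.5552, -0.1629,  0.3224]), 'seat': array([ 0.623, -0.148,  0.295]), 'tip': array([ 0.6063, -0.1514,  0.307 ])}
scene {'bail': array([205.6, 169.4]), 'seat': array([203.9, 196.8]), 'tip': array([204.2, 187.9])}
scene crop origin 154 118
side {'bail': array([269.8, 136.5]), 'seat': array([248.3, 144.9]), 'tip': array([253.4, 141.4])}
side crop origin 209 75
```

View pics/near.png

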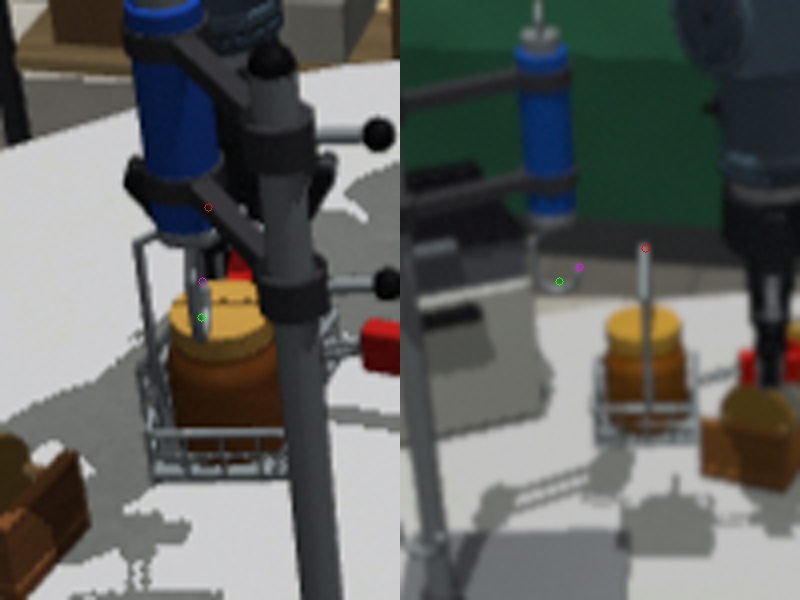

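The red circle lies right on the bail's peak in the side view (crop 645,245). The seat circle falls in the hook bend, at about (558,283), with the tip near (578,272). So the geometry holds, and I move in over the hook.

apply_moves([
  {"jaw": 0, "offset": [-8, 0, 0], "rot": [0, 0, 0]},
  {"jaw": 0, "offset": [-15, 0, 0], "rot": [0, 0, 0]},
  {"jaw": 0, "offset": [-17, 0, 0], "rot": [0, 0, 0]},
  {"jaw": 0, "offset": [-17, 0, 0], "rot": [0, 0, 0]},
  {"jaw": 0, "offset": [-8, 0, 0], "rot": [0, 0, 0]},
])

```text
time_s: 10.42
eef_pos: [0.5241, -0.1694, 0.1987]
eef_rot: [-0.0, -0.1, 0.995, 0.0]
wrist_force: [0.4, -0.2, -4.7]
opening: 0.175
grasp_force: 58.7
```

apply_moves([
  {"jaw": 0, "offset": [-3, 0, 0], "rot": [0, 0, 0]},
  {"jaw": 0, "offset": [0, 0, 0], "rot": [0, 0, 0]},
  {"jaw": 0, "offset": [0, 0, 0], "rot": [0, 0, 0]},
  {"jaw": 0, "offset": [0, 0, 0], "rot": [0, 0, 0]},
  {"jaw": 0, "offset": [0, 0, 0], "rot": [0, 0, 0]},
])

```text
time_s: 11.05
eef_pos: [0.5256, -0.1693, 0.199]
eef_rot: [0.0, -0.099, 0.995, -0.0]
wrist_force: [0.6, 0.0, -3.8]
opening: 0.176
grasp_force: 58.7
```

```bash
cat > view.py <<'E'
import sys
from h import *
T=pose(); X={}; out=[]
fs=[]; ts=[]
for c in ['scene','side']:
    o=ctrl.get_obs(); fs.append(o['wrist_force']); ts.append(o['torque'])
    im,d,K,C=shot(c)
    X['bail']=T[:3,3]+T[:3,:3]@[-.098,0,-.1235]
    u=np.array([np.cos(.2025),np.sin(.2025),0]); s=np.array([.623,-.148,.295]); X['seat']=s; X['tip']=s-u*.017+[0,0,.012]
    m=proj(s,K,C); x0,y0=int(m[0])-33,int(m[1])-55
    cr=cv2.resize(im[y0:y0+100,x0:x0+66,::-1],(396,600),interpolation=cv2.INTER_CUBIC)
    for k,v in X.items():
        q=((proj(v,K,C)-[x0,y0]+.5)*6).astype(int); cv2.circle(cr,tuple(map(int,q)),4,{'bail':(0,0,255),'seat':(0,255,0),'tip':(255,0,255)}[k],1)
    out.append(cr)
print('bail',X['bail'].round(4),'F',np.round(fs,2).tolist(),'M',np.round(ts,3).tolist())
cv2.imwrite(sys.argv[1],np.hstack(out))
E
python3 view.py pics/over.png; python3 st.py
```

```text
bail [ 0.6216 -0.15    0.3225] F [[0.58, 0.0, -3.81], [0.13, -0.1, -3.86]] M [[-0.078, 0.358, 0.013], [-0.069, 0.404, 0.064]]
11.15 F [-0.24 -0.99 -3.82] M [-0.107  0.475  0.026] pos [ 0.5257 -0.1693  0.199 ] euler tilt [ 2.e-04 -1.e-04 -1.e+00]
lid [244. 157.] 58 [ 0.6374 -0.1362  0.257 ] slope deg [0.7 0.3]
lid [253. 156.] 51 [ 0.6093 -0.1445  0.2573] slope deg [-5.5 -1.3]
```

View pics/over.png

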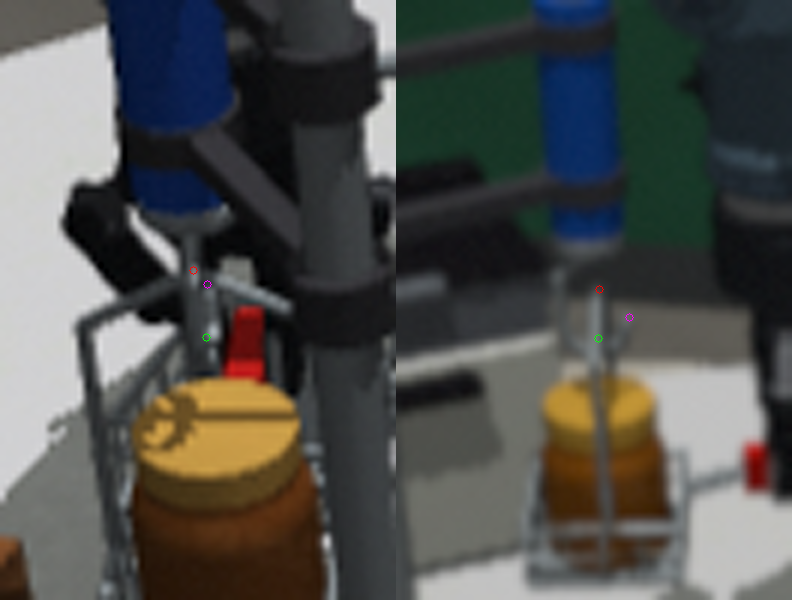

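Side view: the bail (598,290) stands between the shank (562) and the tip (625). Scene view: the bail's peak is at the shank. The bail is centred over the hook, so I lower slowly.

apply_moves([
  {"jaw": 0, "offset": [0, 0, 4], "rot": [0, 0, 0]},
  {"jaw": 0, "offset": [0, 0, 6], "rot": [0, 0, 0]},
  {"jaw": 0, "offset": [0, 0, 6], "rot": [0, 0, 0]},
  {"jaw": 0, "offset": [0, 0, 5], "rot": [0, 0, 0]},
  {"jaw": 0, "offset": [0, 0, 3], "rot": [0, 0, 0]},
])

```text
time_s: 11.82
eef_pos: [0.5255, -0.1691, 0.1743]
eef_rot: [-0.0, -0.099, 0.995, 0.0]
wrist_force: [0.1, 0.1, -4.1]
opening: 0.176
grasp_force: 58.8
```

apply_moves([
  {"jaw": 0, "offset": [0, 0, 3], "rot": [0, 0, 0]},
  {"jaw": 0, "offset": [0, 0, 3], "rot": [0, 0, 0]},
  {"jaw": 0, "offset": [0, 0, 4], "rot": [0, 0, 0]},
  {"jaw": 0, "offset": [0, 0, 4], "rot": [0, 0, 0]},
  {"jaw": 0, "offset": [0, 0, 4], "rot": [0, 0, 0]},
])

```text
time_s: 12.45
eef_pos: [0.5259, -0.1693, 0.1568]
eef_rot: [0.0, -0.099, 0.995, -0.0]
wrist_force: [0.0, 0.4, -2.1]
opening: 0.175
grasp_force: 58.8
```

```bash
python3 view.py pics/low.png; cat > F.py <<'E'
from h import *
fs=[];ts=[]
for i in range(10):
    o=ctrl.get_obs(); fs.append(o['wrist_force']); ts.append(o['torque']); ctrl.camera('side')
print(o['time_s'],'pos',np.round(o['eef_pos'],4),'F',np.mean(fs,0).round(3),'sd',np.std(fs,0).round(2),'M',np.mean(ts,0).round(3),np.std(ts,0).round(3))
E
python3 F.py
```

```text
bail [ 0.6219 -0.1499  0.2804] F [[0.04, 0.44, -2.14], [-0.77, 0.74, -3.7]] M [[-0.004, 0.24, 0.048], [-0.023, 0.282, 0.031]]
13.0 pos [ 0.5258 -0.1692  0.157 ] F [-0.14   0.647 -2.776] sd [0.5  0.29 0.41] M [-0.019  0.272  0.065] [0.03  0.028 0.027]
```

View pics/low.png

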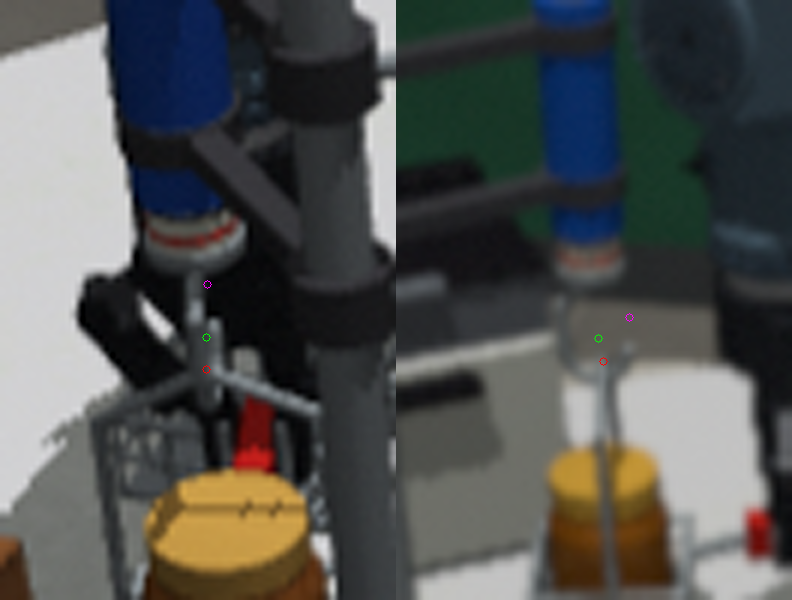

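The white sleeve is now drawn out of the tube, and the bail lies in the hook at crop (205,372) and (603,362). There is a small sideways force of +0.65 N, so the bail is resting slightly off its peak. I correct toward +y while lowering.

apply_moves([
  {"jaw": 0, "offset": [0, 1, 3], "rot": [0, 0, 0]},
  {"jaw": 0, "offset": [0, 1, 3], "rot": [0, 0, 0]},
  {"jaw": 0, "offset": [0, 0, 3], "rot": [0, 0, 0]},
  {"jaw": 0, "offset": [0, 0, 2], "rot": [0, 0, 0]},
  {"jaw": 0, "offset": [0, 0, 0], "rot": [0, 0, 0]},
])

```text
time_s: 13.68
eef_pos: [0.5254, -0.1673, 0.1458]
eef_rot: [0.0, -0.099, 0.995, -0.0]
wrist_force: [-0.1, -0.9, -1.4]
opening: 0.177
grasp_force: 59.1
```

```bash
python3 F.py
```

```text
14.125 pos [ 0.5254 -0.1673  0.146 ] F [ 0.515 -0.711 -1.906] sd [0.39 0.37 0.47] M [-0.071  0.143 -0.073] [0.02  0.034 0.029]
```

apply_moves([
  {"jaw": 0, "offset": [0, -1, 3], "rot": [0, 0, 0]},
  {"jaw": 0, "offset": [0, 0, 4], "rot": [0, 0, 0]},
  {"jaw": 0, "offset": [0, 0, 4], "rot": [0, 0, 0]},
  {"jaw": 0, "offset": [0, 0, 3], "rot": [0, 0, 0]},
  {"jaw": 0, "offset": [0, 0, 0], "rot": [0, 0, 0]},
])

```text
time_s: 14.8
eef_pos: [0.5255, -0.1681, 0.1316]
eef_rot: [-0.0, -0.099, 0.995, 0.0]
wrist_force: [1.1, 2.0, 0.6]
opening: 0.176
grasp_force: 59.3
```

```bash
python3 F.py; python3 F.py
```

```text
15.25 pos [ 0.5255 -0.1682  0.1319] F [0.65  2.139 0.067] sd [0.63 0.45 0.54] M [0.107 0.011 0.221] [0.024 0.024 0.024]
15.75 pos [ 0.5255 -0.1682  0.1319] F [ 0.684  2.417 -0.239] sd [0.51 0.49 0.49] M [ 0.105 -0.034  0.229] [0.035 0.022 0.039]
```

apply_moves([
  {"jaw": 0, "offset": [0, 0.3, 0], "rot": [0, 0, 0]},
  {"jaw": 0, "offset": [0, 0.3, 0], "rot": [0, 0, 0]},
  {"jaw": 0, "offset": [0, 0, 0], "rot": [0, 0, 0]},
  {"jaw": 0, "offset": [0, 0, 0], "rot": [0, 0, 0]},
  {"jaw": 0, "offset": [0, 0, 0], "rot": [0, 0, 0]},
])

```text
time_s: 16.42
eef_pos: [0.5255, -0.1678, 0.1319]
eef_rot: [0.0, -0.099, 0.995, -0.0]
wrist_force: [1.1, 0.7, -0.1]
opening: 0.172
grasp_force: 59.3
```

```bash
python3 F.py; python3 F.py
```

```text
16.875 pos [ 0.5254 -0.1677  0.1319] F [ 1.251  0.308 -0.404] sd [0.33 0.45 0.36] M [ 0.028 -0.029  0.028] [0.028 0.025 0.024]
17.375 pos [ 0.5254 -0.1676  0.1319] F [ 1.129  0.674 -0.576] sd [0.41 0.39 0.59] M [ 0.021 -0.049  0.011] [0.031 0.033 0.034]
```

apply_moves([
  {"jaw": 0, "offset": [-0.8, 0, 1], "rot": [0, 0, 0]},
  {"jaw": 0, "offset": [-0.8, 0.1, 1], "rot": [0, 0, 0]},
  {"jaw": 0, "offset": [-0.8, 0, 1], "rot": [0, 0, 0]},
  {"jaw": 0, "offset": [0, 0, 0], "rot": [0, 0, 0]},
  {"jaw": 0, "offset": [0, 0, 0], "rot": [0, 0, 0]},
])

```text
time_s: 18.05
eef_pos: [0.5277, -0.1671, 0.1288]
eef_rot: [-0.0, -0.099, 0.995, 0.0]
wrist_force: [-2.3, -0.1, 0.4]
opening: 0.176
grasp_force: 59.4
```

```bash
python3 F.py; python3 F.py;python3 F.py
```

```text
18.5 pos [ 0.5277 -0.167   0.1289] F [-2.111 -0.35  -0.044] sd [0.55 0.39 0.52] M [-0.016  0.106  0.006] [0.024 0.034 0.029]
19.0 pos [ 0.5277 -0.167   0.1289] F [-1.837 -0.156  0.153] sd [0.27 0.55 0.46] M [-0.023  0.127  0.016] [0.025 0.015 0.032]
19.5 pos [ 0.5277 -0.1671  0.1289] F [-1.668 -0.339 -0.16 ] sd [0.46 0.69 0.52] M [-0.007  0.113  0.007] [0.018 0.031 0.028]
```

apply_moves([
  {"jaw": 0, "offset": [0.7, 0, 0], "rot": [0, 0, 0]},
  {"jaw": 0, "offset": [0.7, 0, 0], "rot": [0, 0, 0]},
  {"jaw": 0, "offset": [0, 0, 0], "rot": [0, 0, 0]},
  {"jaw": 0, "offset": [0, 0, 0], "rot": [0, 0, 0]},
  {"jaw": 0, "offset": [0, 0, 0], "rot": [0, 0, 0]},
])

```text
time_s: 20.18
eef_pos: [0.5266, -0.1674, 0.129]
eef_rot: [0.0, -0.099, 0.995, -0.0]
wrist_force: [2.4, 0.7, -0.7]
opening: 0.18
grasp_force: 59.4
```

```bash
sed -i 's/range(10)/range(25)/' F.py; python3 F.py
```

```text
21.375 pos [ 0.5263 -0.1673  0.1289] F [ 2.054  0.237 -0.057] sd [0.45 0.4  0.48] M [ 0.009 -0.105 -0.014] [0.025 0.028 0.029]
```

apply_moves([
  {"jaw": 0, "offset": [-0.35, 0, 0], "rot": [0, 0, 0]},
  {"jaw": 0, "offset": [-0.35, 0, 0], "rot": [0, 0, 0]},
  {"jaw": 0, "offset": [0, 0, 0], "rot": [0, 0, 0]},
  {"jaw": 0, "offset": [0, 0, 0], "rot": [0, 0, 0]},
  {"jaw": 0, "offset": [0, 0, 0], "rot": [0, 0, 0]},
])

```text
time_s: 22.05
eef_pos: [0.5268, -0.1672, 0.1288]
eef_rot: [-0.0, -0.099, 0.995, 0.0]
wrist_force: [-1.1, -0.2, 1.0]
opening: 0.177
grasp_force: 59.3
```

```bash
python3 F.py
```

```text
23.25 pos [ 0.527  -0.1672  0.1289] F [-1.4   -0.268  0.112] sd [0.49 0.54 0.48] M [-0.021  0.073  0.   ] [0.026 0.037 0.023]
```

apply_moves([
  {"jaw": 0, "offset": [0.15, 0, 0], "rot": [0, 0, 0]},
  {"jaw": 0, "offset": [0.13, 0, 0], "rot": [0, 0, 0]},
  {"jaw": 0, "offset": [0, 0, 0], "rot": [0, 0, 0]},
  {"jaw": 0, "offset": [0, 0, 0], "rot": [0, 0, 0]},
  {"jaw": 0, "offset": [0, 0, 0], "rot": [0, 0, 0]},
])

```text
time_s: 23.92
eef_pos: [0.5268, -0.1672, 0.1289]
eef_rot: [0.0, -0.099, 0.995, -0.0]
wrist_force: [-0.5, 0.5, -0.6]
opening: 0.175
grasp_force: 59.3
```

```bash
python3 F.py
```

```text
25.125 pos [ 0.5268 -0.1673  0.1289] F [-0.159  0.167  0.036] sd [0.5  0.37 0.53] M [-0.008  0.012  0.013] [0.034 0.034 0.022]
```

apply_moves([
  {"jaw": 0.5, "offset": [0, 0, 0], "rot": [0, 0, 0]},
  {"jaw": 0.7, "offset": [0, 0, 0], "rot": [0, 0, 0]},
  {"jaw": 0.8, "offset": [0, 0, 0], "rot": [0, 0, 0]},
  {"jaw": 0.8, "offset": [0, 0, 0], "rot": [0, 0, 0]},
  {"jaw": 0.8, "offset": [0, 0, 0], "rot": [0, 0, 0]},
])

```text
time_s: 25.8
eef_pos: [0.5268, -0.1673, 0.1289]
eef_rot: [0.0, -0.099, 0.995, -0.0]
wrist_force: [0.1, 0.3, 0.1]
opening: 0.804
grasp_force: 0.0
```

```bash
python3 red.py; python3 st.py; python3 view.py pics/rel.png
```

```text
[284. 286.] 4439 tool p3/p97 [[-0.0214, -0.0075, -0.0283], [0.0264, 0.0066, -0.0098]] zmax 0.1572 ((0.5463382005691528, -0.16315904259681702), (0.09393838047981262, 0.016450397670269012), 13.04015827178955)
[[-0.9803, -0.1977, 0.0, 0.5268], [-0.1977, 0.9803, -0.0, -0.1673], [-0.0, -0.0, -1.0, 0.1289], [0.0, 0.0, 0.0, 1.0]]
25.85 F [-1.   -0.23 -0.25] M [-0.013 -0.015 -0.014] pos [ 0.5268 -0.1672  0.1289] euler tilt [ 0.  0. -1.]
lid [244. 176.] 55 [ 0.6398 -0.1357  0.1871] slope deg [ 2.1 -1.5]
lid [253. 175.] 54 [ 0.6111 -0.1422  0.1873] slope deg [ 0.3 -0.8]
bail [ 0.6228 -0.1479  0.2524] F [[-0.17, -0.07, -0.4], [1.2, 0.74, -0.89]] M [[0.029, 0.014, 0.015], [0.057, -0.018, 0.009]]
```

View pics/rel.png

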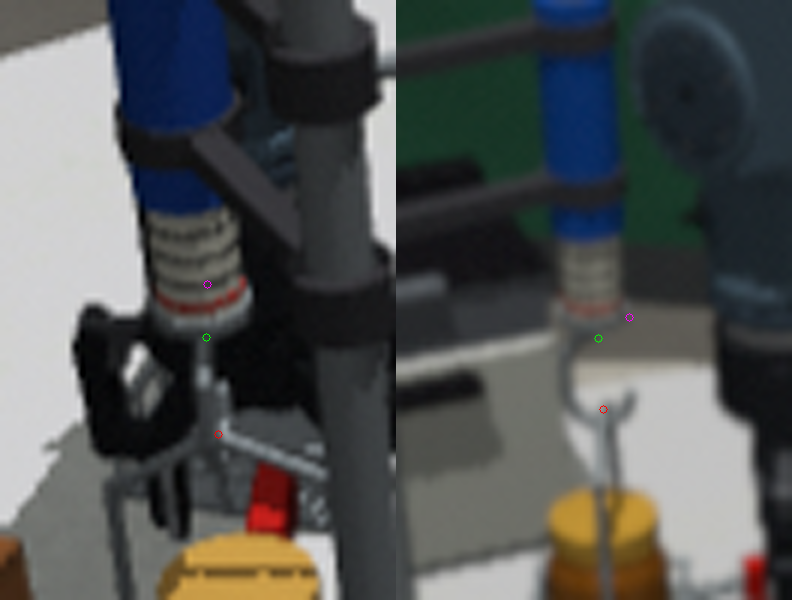

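The carrier now hangs free in the scale hook: the bail is seated at crop (603,410) and the sleeve is drawn out steadily. The handle sits centred between the open fingers, so I retreat straight up and then back.

apply_moves([
  {"jaw": 0.8, "offset": [0, 0, -10], "rot": [0, 0, 0]},
  {"jaw": 0.8, "offset": [0, 0, -20], "rot": [0, 0, 0]},
  {"jaw": 0.8, "offset": [0, 0, -25], "rot": [0, 0, 0]},
  {"jaw": 0.8, "offset": [0, 0, -25], "rot": [0, 0, 0]},
  {"jaw": 0.8, "offset": [15, 0, -20], "rot": [0, 0, 0]},
])

```text
time_s: 26.62
eef_pos: [0.5128, -0.1704, 0.2309]
eef_rot: [0.001, -0.1, 0.995, -0.001]
wrist_force: [-0.6, -0.2, -0.0]
opening: 0.797
grasp_force: 0.0
```

apply_moves([
  {"jaw": 0.8, "offset": [20, 0, -10], "rot": [0, 0, 0]},
  {"jaw": 0.8, "offset": [20, 0, -10], "rot": [0, 0, 0]},
  {"jaw": 0.8, "offset": [0, 0, 0], "rot": [0, 0, 0]},
  {"jaw": 0.8, "offset": [0, 0, 0], "rot": [0, 0, 0]},
  {"jaw": 0.8, "offset": [0, 0, 0], "rot": [0, 0, 0]},
])

```text
time_s: 27.25
eef_pos: [0.4732, -0.1779, 0.2485]
eef_rot: [-0.0, -0.1, 0.995, 0.0]
wrist_force: [0.5, 0.0, 0.6]
opening: 0.801
grasp_force: 0.0
```

```bash
python3 st.py; python3 st.py; sleep 0; python3 -c "
from h import *
im,_,_,_=shot('side'); cv2.imwrite('pics/end.png',im[...,::-1])"
```

```text
27.25 F [0.48 0.01 0.65] M [-0.032  0.022  0.029] pos [ 0.4732 -0.1779  0.2485] euler tilt [-5.e-04  5.e-04 -1.e+00]
lid [244. 176.] 55 [ 0.6398 -0.1358  0.187 ] slope deg [ 0.3 -0.4]
lid [253. 175.] 54 [ 0.6113 -0.1432  0.1871] slope deg [1.2 0. ]
27.3 F [0.37 0.3  1.29] M [ 0.    -0.009  0.018] pos [ 0.4731 -0.1779  0.2484] euler tilt [-6.e-04  6.e-04 -1.e+00]
lid [244. 176.] 55 [ 0.6398 -0.1358  0.1871] slope deg [ 0.3 -0.1]
lid [253. 175.] 56 [ 0.6115 -0.1432  0.1869] slope deg [-3.8 -1. ]
```

View pics/end.png

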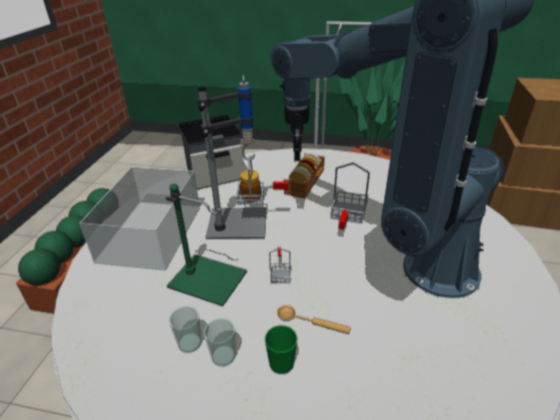

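The carrier hangs still on the scale at about (250,180), the gripper is clear at (297,150), and everything else is where it was.

```bash
python3 -c "
from bench import ctrl
print(ctrl.hand_in())"
```

```text
the job is handed in; nothing more can be done
None
```

The jar's carrier hangs still and free on the scale hook, drawn down about 43 mm (roughly 430 g). The bystanders are in place, and the job was handed in at about 27 s; no verdict came back.

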